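# Draw the knockout bar from its store tube and lay it in the cradle

## Robot

A 7-joint arm with a two-finger parallel gripper is mounted at the origin on the work surface. World frame = base frame: x ahead of the robot, y to its left, z up, the work surface at z = 0. Lengths are in m, angles in rad, forces in N, time in s.
With the tool pointing down it reaches from about 0.425 to 0.825 m from the base axis. Payload 3.6 kg.
Tool frame: the origin (TCP) lies where the fingers leave the gripper's body, on its centre line; the fingertips stand 84 mm ahead of it and the grasp point (between the pads) lies 65 mm ahead of it (arm.grasp_offset is the distance from the TCP to the grasp point, in m); z points along the fingers, y is the line along which they close (so a half turn about z gives the same grasp; the last joint's range is limited). The gripper opens to 93 mm and grips with 3 to 60 N. Pads are 15 mm wide; open, the fingers measure 128 mm over their backs; the gripper's body (75 mm by 188 mm) begins 65 mm behind the grasp point.
Start: joints at [1.155, 0.615, -0.013, 1.423, 0.008, 1.103, -0.04], TCP at [0.247, -0.601, 0.303] pointing down, gripper open.
Joint ranges: [-3.12, 3.12], [-0.3, 2.06], [-1.34, 1.32], [0.26, 2.42], [-1.36, 4.5], [0.01, 1.98], [-2.84, 2.84]. Speed limits (rad/s): [2.79, 2.79, 3.14, 3.14, 3.14, 3.14, 3.14].

## Interface

Orientations are given as a 3x3 rotation matrix whose columns are the frame's x, y, z axes.
In Python, from workcell import arm gives the robot as it stands.
- The arm moves only by the tool arm_command, never from a script. Its argument "motion" is a list of rows, each an object with "slide": the shift along the tool's x, y, z in cm, a list of three; "spin": the turn about the tool's z in rad; "jaw": the finger opening in cm, from 0 to 9.3. In form: [{"slide": [tx, ty, tz], "spin": spin, "jaw": jaw}, ...]. A call has 1 to 12 rows; each row is the pose to reach, as a shift and turn from the pose commanded when the call began, along the tool's axes at that moment; what a row does not reach only later rows make up. A row lasts 1/12 s, in which the tool goes at most 41.7 mm and 7.16 degrees, less where a joint would pass 70% of its speed; a pose out of reach is approached as far as the arm can. A call with a gripper value outside its range is refused whole. The fingers move at their own pace and stop on an object; the grip force is fixed at half the most. Time passes only in rows, so rows that repeat a pose let the fingers close. It gives the time, the measured TCP pose, the force, the opening and the grip force at its end, in the units of the state.
- arm.observe(): the state, without advancing time (a new reading comes with each control period).
- arm.camera(name): name is "scene" or "side" or "wrist"; returns a dict with "image" (480x640x3 uint8, red, green, blue), "z_map" (480x640 float32, m along the optical axis (not along the pixel's ray), 0 where there is no reading), "fx", "fy", "cx", "cy" (pixels), "k1" (the pictures are not rectified: a ray, as slopes to the right and down, at radius r is drawn at 1 + k1 r^2 times it, then the intrinsics apply), "R" (3x3) and "t" (3): a world point X has camera coordinates R X + t; the wrist camera has in their place "mount" (4x4, takes a point from camera to tool coordinates, whose origin is the TCP and whose axes are the flange's). Camera axes: x right, y down, z forward; pixel columns grow to the right and rows downward; lengths in m; the calibration is good to about 2 mm. A picture is of the moment at which its call begins: read the wrist's pose just before it.
- arm.job_done(): hands the job in; it is judged then, once.
Trained networks look in a picture, given as the dict that the camera call returned (one of the last four; its "shot" number tells which), for a name from the list of things; names that differ only in an ending like _2 or _b are one class to them, and where a whole thing is asked for, a point or a joint stands for the part that bears it (a point fixed in the world has none). Each returns a list of dicts, best first, with "confidence" (0 to 1); they miss things now and then, are a little off and sometimes report something else, mostly with a low value. They report only what shows in the picture. A call takes as long as a camera call. They do not tell look-alikes from the thing itself.
- arm.spot_in(picture, name): "at" ([x, y, z] in m, in the coordinates of the camera as it stood for that picture, good to about 4 mm: the middle of the surface that is visible of it).
- arm.regions_of(picture, name): "pixels" (480x640 bool, what is visible of it).
- arm.spot_point(picture, name): "at" ([x, y, z] in m, in the coordinates of the camera as it stood for that picture, good to about 4 mm: a listed point, or the origin of a listed thing).
The state is a dict: "t": time; "joints": joint angles; "qd": joint speeds; "joint_efforts": joint torques, N m; "tcp_pos": TCP position; "orientation": TCP orientation; "ft_force": force on the tool from outside, world axes, zero at the start; "ft_torque": the same for the moment, N m; "finger_gap": finger opening in m; "grasp_force": force on a finger pad.
Only numpy, scipy, OpenCV 4.12 (cv2) and the standard library are available. Lean on these libraries where they do the work, as an engineer would, in place of code of your own. Each camera call takes 0.05 s, during which the arm holds its last target. There are 200 camera calls.

## Task

Draw the steel knockout bar straight out of its horizontal storage tube, hand over hand through the two open forks in front of it, until it is completely out. Then lay it in the notched wooden cradle, resting in both notches and sticking out about evenly at both ends, without ever letting it fall, and leave the bowl, the bottle and the chuck where they stand.

Things in the scene. Friction and masses are not known exactly. Their poses are not given: they have to be found in the camera images.
- bar: steel bar, 16 mm diameter, 320 mm long, 0.3 to 0.6 kg, last 30 mm at the tip of brass. Origin: middle of its axis (centre of mass); its y runs along it (tip at -160 mm, tail at +160); x and z turn as it rolls. At the start level in the tube, 55 to 85 mm of the tip end sticking out, axis 73 mm above the table. It tips in the fingers if gripped far from its middle with nothing else bearing it
- stand: fixed bar store on a board 110 mm wide (x), y -270 to +310 mm, top at z = 18 mm: a horizontal steel tube and, in front of its mouth, two open forks. Origin: under the tube's mouth, at the board's underside. z up; y points into the tube, so the bar is drawn towards -y and lies at x = 0, axis at z = 73 mm (on the bottom of the bore)
- mouth (a point): centre of the tube's mouth, 75 mm above the stand's origin. Tube: bore 20 mm, outside 30 mm, 280 mm long, far end capped. A round spring brake sits on top of it, 6 to 30 mm behind the mouth, up to 35 mm above its axis; its shoe presses the bar with about 3 N until the tail is within 10 mm of the mouth: the bar pulls with some 2 to 8 N and stays where it is let go
- fork_near (a point): middle of the near fork's slot, 120 mm in front of the mouth, 73 mm above the stand's origin (bar axis height). Each fork: wood, 14 mm thick along y, 76 mm wide, slot 28 mm wide and open at the top, its floor 1.5 mm below the bar as it lies in the tube, prongs 22 mm above the bar's axis. Fingers holding the bar cannot pass a fork: let go, hop over, regrip
- fork_far (a point): middle of the far fork's slot, 245 mm in front of the mouth, 73 mm above the stand's origin. Same fork, but its floor is level with the bar's underside as it lies in the tube. The bar sags some 3 mm on its way and its tip may butt against this floor: the pull rises past 15 N; ease back, raise the grip about 4 mm, pull on. Out of the tube, the bar lies steady on both forks, its middle between them
- cradle: fixed wooden cradle: board 90 mm (x) by 210 mm (y), 15 mm thick, two posts at y = -80 and +80 mm, 20 mm thick along y, each with a 90 degree V notch open at the top, 54 mm wide there, arms up to z = 86 mm. Origin under the board's middle. A bar lying in both notches runs along the cradle's y, axis at z = 70 mm; either way round is good
- cradle_seat (a point): midway between the two notches, where the middle of the bar's axis belongs: 70 mm above the cradle's origin
- bar_tip (a point): centre of the bar's brass end face
- bar_tail (a point): centre of the bar's other end face, inside the tube at the start
- bowl: bystander: turned wooden bowl, 124 mm across, 60 mm high, origin under its middle
- oil: bystander: amber bottle, 60 mm across, 150 mm high, origin under its middle
- chuck: bystander: round steel lathe chuck standing on its face, 94 mm across, 66 mm high, origin under its middle
There are look-alikes about, which are no part of the job. Leave any purple or red look-alike of the cradle alone.

How it is judged:
On the way, in this order (a step that is already met when the one before it is completed fails the run):
1. the bar's tip has been drawn past the near fork while its tail is still in the tube (y of bar_tip in the frame of stand below -0.135 m and y of bar_tail in the frame of stand above 0.02 m), for 0.1 s.
2. the bar is completely out of the tube, its tail clear of the mouth (y of bar_tail in the frame of stand below -0.003 m and angle between the y axis of bar and the y axis of stand, either way round below 0.25 rad), for 0.1 s.
At the end, for the whole second after the job is handed in: The bar lies at rest in both notches of the cradle: its middle within 6 mm sideways and 5 mm in height of the seat and within 45 mm of it along the cradle, its axis within 0.06 rad of the cradle's; bowl, bottle and chuck within 25 mm of where they stood (x of bar in the frame of cradle_seat between -0.006 and 0.006 m and y of bar in the frame of cradle_seat between -0.045 and 0.045 m and z of bar in the frame of cradle_seat between -0.005 and 0.005 m and angle between the y axis of bar and the y axis of cradle, either way round below 0.06 rad and linear speed of bar below 0.02 m/s and distance of each of bowl, oil, chuck from where it was at the start of the episode below 0.025 m); the robot touches nothing.
It fails at once if the bar falls: either end or its middle drops to within 28 mm of the table (height (world z) of any of bar, bar_tip, bar_tail below 0.028 m).
It fails at once if the bowl, the bottle or the chuck is moved by more than 25 mm (distance of any of bowl, oil, chuck from where it was at the start of the episode above 0.025 m).
It also fails if it takes over 64 s, if anything falls off the work surface, if the arm or the gripper's body presses on something with over 40 N, if the wrist force passes 120 N, or if a joint passes its speed limit or range.

## Working session

There is one attempt and no reset: what is moved stays moved. The work goes in short steps, Python scripts to look and compute and a tool call to move; the robot and the scene stay as the last step left them, time stands still between calls to the robot, and variables do not carry over. Pictures are saved under pics/ and viewed, at most 10 in all, crops included, and the job is handed in when it is done.

Besides the shell and the picture viewer there is one more tool, called after "Call:" by a JSON object that holds its "op" and its "data". arm_command: Moves the arm, as the interface text tells. Its arguments: {"type":"object","properties":{"motion":{"type":"array"}},"required":["motion"]}

```bash
mkdir -p pics
cat > h.py <<'E'
import numpy as np, cv2
from workcell import arm
def w(p,at): return np.array(p["R"]).T@(np.array(at)-np.array(p["t"]))
def save(p,n,crop=None,s=1):
    im=p["image"][:,:,::-1]
    if crop: im=im[crop[1]:crop[3],crop[0]:crop[2]]
    cv2.imwrite("pics/"+n,cv2.resize(im,None,fx=s,fy=s))
def ww(p,at,s):
    c=np.array(p["mount"])@np.r_[at,1]
    return np.array(s["orientation"])@c[:3]+s["tcp_pos"]
def px(p,X):
    c=np.array(p["R"])@X+np.array(p["t"]); a=c[:2]/c[2]; a=a*(1+p["k1"]*(a@a))
    return np.round([a[0]*p["fx"]+p["cx"],a[1]*p["fy"]+p["cy"]])
E
python3 - <<'E'
from h import *
np.set_printoptions(precision=4,suppress=True)
s=arm.observe(); print(s["t"],s["tcp_pos"],s["orientation"])
ps=[]
for c in("scene","side"):
    p=arm.camera(c); save(p,c+".png")
    for n in("stand","mouth","fork_near","fork_far","cradle","cradle_seat","bar_tip","bowl","oil","chuck"):
        for d in arm.spot_point(p,n): X=w(p,d["at"]); print(c,n,round(d["confidence"],2),X,px(p,X))
E
```

```text
0.0 [ 0.2468 -0.6007  0.3016] [[ 0.925   0.38   -0.001 ]
 [ 0.38   -0.925   0.0023]
 [-0.     -0.0025 -1.    ]]
scene stand 0.89 [ 0.6291  0.0386 -0.001 ] [345. 304.]
scene mouth 0.66 [0.6195 0.0353 0.0803] [347. 283.]
scene fork_near 0.96 [ 0.6334 -0.0802  0.0749] [293. 273.]
scene fork_far 0.57 [ 0.648  -0.2045  0.074 ] [237. 262.]
scene cradle 0.77 [ 0.4772 -0.1433  0.0013] [293. 227.]
scene cradle 0.66 [0.8329 0.0033 0.0041] [297. 383.]
scene cradle 0.58 [ 0.2642 -0.2356 -0.0009] [289. 154.]
scene cradle_seat 0.93 [ 0.2637 -0.239   0.0727] [287. 134.]
scene cradle_seat 0.8 [ 0.8369 -0.0001  0.0654] [294. 374.]
scene bar_tip 0.53 [ 0.6303 -0.0402  0.0718] [311. 278.]
scene bowl 0.72 [ 0.4458  0.3014 -0.0046] [478. 271.]
scene oil 0.88 [ 0.3689 -0.4104  0.0004] [211. 165.]
scene chuck 0.88 [ 0.5341 -0.4611  0.0003] [163. 209.]
side stand 0.58 [ 0.625   0.0367 -0.0009] [284. 270.]
side mouth 0.78 [0.6246 0.0382 0.0686] [282. 250.]
side mouth 0.34 [ 0.6319 -0.0821  0.0694] [298. 220.]
side fork_near 0.77 [ 0.6286 -0.0839  0.0708] [299. 220.]
side fork_near 0.63 [ 0.3764 -0.4157 -0.0063] [416. 192.]
side fork_far 0.74 [ 0.6467 -0.2029  0.0672] [309. 195.]
side cradle 0.67 [ 0.2643 -0.2392 -0.0013] [445. 232.]
side cradle 0.66 [ 0.4775 -0.1458 -0.0025] [361. 238.]
side cradle 0.63 [ 0.8407  0.0052 -0.0041] [215. 246.]
side cradle 0.33 [0.6244 0.037  0.071 ] [283. 249.]
side cradle_seat 0.98 [ 0.4798 -0.155   0.0707] [362. 214.]
side cradle_seat 0.91 [0.835  0.0075 0.0694] [212. 226.]
side bar_tip 0.51 [ 0.6366 -0.0418  0.0677] [290. 230.]
side bowl 0.68 [ 0.4426  0.3003 -0.0006] [317. 378.]
side oil 0.57 [ 0.3792 -0.4146 -0.0062] [415. 192.]
side oil 0.29 [ 0.4787 -0.1476 -0.005 ] [360. 238.]
side oil 0.15 [0.625  0.0349 0.0703] [283. 249.]
side chuck 0.79 [ 0.5422 -0.4644  0.0004] [368. 173.]
side chuck 0.72 [ 0.4458  0.3009 -0.0021] [315. 378.]
```

View pics/scene.png

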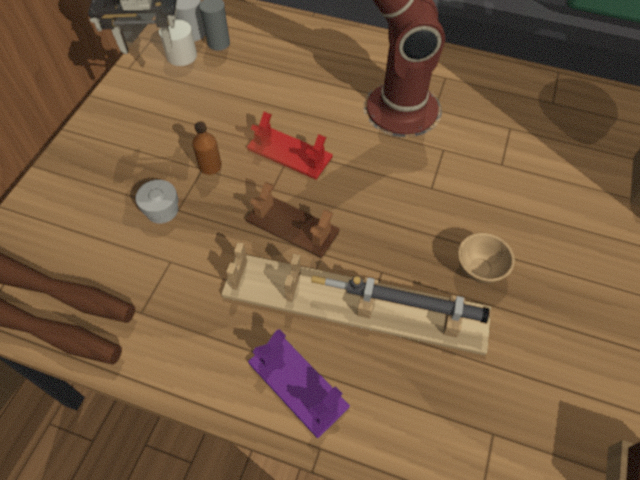

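View pics/side.png

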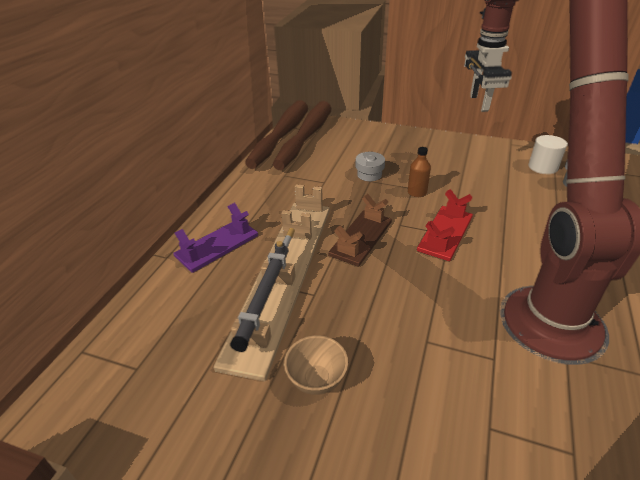

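Candidates for the cradle are brown wood at scene px (293,227), red at (290,150) and purple at (297,385). The plain brown wooden one matches the description. The stand is at (355,300), with the bar tip at (311,278). I'll move over the area for a closer wrist look.

Call:
{"op": "arm_command", "data": {"motion": [{"slide": [48,-32,-4],"spin": -1.28,"jaw": 5},{"slide": [48,-32,-4],"spin": -1.28,"jaw": 5},{"slide": [48,-32,-4],"spin": -1.28,"jaw": 5},{"slide": [48,-32,-4],"spin": -1.28,"jaw": 5},{"slide": [48,-32,-4],"spin": -1.28,"jaw": 5},{"slide": [48,-32,-4],"spin": -1.28,"jaw": 5},{"slide": [48,-32,-4],"spin": -1.28,"jaw": 5},{"slide": [48,-32,-4],"spin": -1.28,"jaw": 5},{"slide": [48,-32,-4],"spin": -1.28,"jaw": 5},{"slide": [48,-32,-4],"spin": -1.28,"jaw": 5},{"slide": [48,-32,-4],"spin": -1.28,"jaw": 5},{"slide": [48,-32,-4],"spin": -1.28,"jaw": 5}]}}

```text
t: 2.1
tcp_pos: [0.5265, -0.1861, 0.3378]
orientation: [[-0.099, 0.995, 0.0], [0.995, 0.099, -0.0], [-0.0, 0.0, -1.0]]
ft_force: [1.1, -0.2, -0.2]
finger_gap: 0.0499
grasp_force: 0.0
```

Run:
```python
from h import *
np.set_printoptions(precision=4,suppress=True)
s=arm.observe(); p=arm.camera("wrist"); save(p,"w1.png")
print(np.array(p["mount"]))
for n in("mouth","fork_near","fork_far","cradle","cradle_seat","bar_tip"):
    for d in arm.spot_point(p,n): print(n,round(d["confidence"],2),ww(p,d["at"],s))
```

```text
[[-0.0002 -0.9661 -0.2581  0.0711]
 [ 1.     -0.0003  0.0003  0.0012]
 [-0.0004 -0.2581  0.9661 -0.0819]
 [ 0.      0.      0.      1.    ]]
mouth 0.17 [ 0.4785 -0.1477 -0.0016]
fork_near 0.91 [ 0.6423 -0.0836  0.0721]
fork_near 0.24 [ 0.5392 -0.4651  0.0016]
fork_far 0.6 [ 0.6495 -0.2034  0.071 ]
cradle 0.82 [ 0.262  -0.2314 -0.0013]
cradle 0.76 [ 0.8365  0.0055 -0.0003]
cradle 0.74 [ 0.4787 -0.1494 -0.0007]
cradle_seat 0.8 [ 0.2614 -0.2343  0.0718]
cradle_seat 0.72 [ 0.4746 -0.1451  0.0673]
cradle_seat 0.37 [ 0.6421 -0.0833  0.0697]
bar_tip 0.63 [ 0.6347 -0.0398  0.0716]
```

View pics/w1.png

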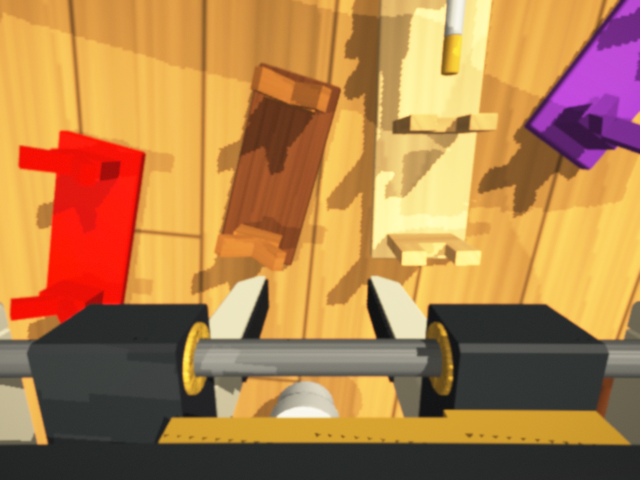

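The wrist view shows brown cradle at (275,165), near fork (445,122), far fork (433,248), brass tip (452,55). Next, geometry from depth.

```bash
cat >> h.py <<'E'
def cloud(p,s=None):
    v,u=np.mgrid[:480,:640]; K=np.array([[p["fx"],0,p["cx"]],[0,p["fy"],p["cy"]],[0,0,1]])
    n=cv2.undistortPoints(np.stack([u,v],-1).reshape(-1,1,2).astype(float),K,np.array([p["k1"],0,0,0.])).reshape(480,640,2)
    z=p["z_map"].astype(float); C=np.dstack([n*z[...,None],z])
    if "mount" in p:
        M=np.array(p["mount"]); C=C@M[:3,:3].T+M[:3,3]; X=C@np.array(s["orientation"]).T+s["tcp_pos"]
    else: X=(C-np.array(p["t"]))@np.array(p["R"])
    X[z==0]=np.nan; return X
def frame(P,o,yd):  # world xy -> local (x,y), x = yd rotated -90
    yd=np.array(yd)/np.linalg.norm(yd); xd=np.array([yd[1],-yd[0]]); d=P[...,:2]-o
    return d@xd,d@yd
E
python3 - <<'E'
from h import *
np.set_printoptions(precision=4,suppress=True)
s=arm.observe(); p=arm.camera("wrist"); X=cloud(p,s)
def rect(P):
    r=cv2.minAreaRect((P[:,:2]*1000).astype(np.float32)); b=cv2.boxPoints(r); return np.round(r[0],1),np.round(r[1],1),round(r[2],2)
reg=[(d["confidence"],d["pixels"]) for d in arm.regions_of(p,"cradle")]
for c,m in reg:
    P=X[m]; P=P[np.isfinite(P).all(1)]
    ctr=np.median(P,0); print("cradle",round(c,2),ctr)
    if abs(ctr[0]-.478)<.06:
        B=P[abs(P[:,2]-.015)<.004]; print("board",rect(B),len(B))
        T=P[P[:,2]>.07]; km=cv2.kmeans(T[:,:2].astype(np.float32),2,None,(3,50,1e-5),5,0)
        for k in (0,1):
            Q=T[km[1].ravel()==k]; print("post",rect(Q),len(Q),Q[:,2].max())
d=arm.regions_of(p,"stand")
for e in d[:2]:
    P=X[e["pixels"]];P=P[np.isfinite(P).all(1)]; B=P[abs(P[:,2]-.018)<.004]; print("stand",round(e["confidence"],2),rect(B)); 
V=X.reshape(-1,3);V=V[np.isfinite(V).all(1)]
for c in [(.633,-.082),(.648,-.2035)]:
    Q=V[(np.hypot(V[:,0]-c[0],V[:,1]-c[1])<.055)&(V[:,2]>.085)]; print("fork",rect(Q),len(Q),np.median(Q[:,2]))
Q=V[(abs(V[:,0]-.625)<.03)&(V[:,1]>-.06)&(V[:,1]<.02)&(V[:,2]>.06)]
print("bar",np.polyfit(Q[:,1],Q[:,0],1),Q[:,1].min(),Q[:,2].max(),len(Q), np.polyval(np.polyfit(Q[:,1],Q[:,0],1),Q[:,1].min()))
E
```

```text
cradle 0.74 [ 0.2694 -0.225   0.0153]
stand 0.92 (array([638. , -98.1]), array([110.4, 265.6]), 5.83)
fork (array([636.6, -82.1]), array([76.7, 14.3]), 6.06) 1080 0.09487401583321435
fork (array([ 641. , -203.3]), array([40.8, 92.2]), 73.32) 2173 0.3391823028266189
bar [-0.1133  0.6264] -0.0404574858143677 0.0834514611077869 1309 0.6309846050636307
```

Run:
```python
from h import *
s=arm.observe(); p=arm.camera("wrist"); X=cloud(p,s); V=X.reshape(-1,3);V=V[np.isfinite(V).all(1)]
def rect(P):
    r=cv2.minAreaRect((P[:,:2]*1000).astype(np.float32)); return np.round(r[0],1),np.round(r[1],1),round(r[2],2)
near=(np.hypot(V[:,0]-.478,V[:,1]+.147)<.13)&(V[:,0]<.565)
B=V[near&(V[:,2]>.011)&(V[:,2]<.09)]; print("all",rect(B))
B=V[near&(abs(V[:,2]-.015)<.003)]; print("board",rect(B),len(B))
T=V[near&(V[:,2]>.066)&(V[:,2]<.1)]
_,l,c=cv2.kmeans(T[:,:2].astype(np.float32),2,None,(3,50,1e-5),5,0)
for k in (0,1): Q=T[l.ravel()==k]; print("post",rect(Q),len(Q),Q[:,2].max())
```

```text
all (array([ 477.2, -145.4]), array([209.6,  89.8]), 79.53)
board (array([ 477.2, -145.4]), array([209.7,  89.7]), 79.56) 11360
post (array([491.5, -67.3]), array([20.6, 70.6]), 79.05) 1578 0.08723212621319856
post (array([ 462.6, -224. ]), array([20.8, 70.5]), 79.67) 1188 0.08677860713797836
```

Call:
{"op": "arm_command", "data": {"motion": [{"slide": [19.3,11.9,5],"spin": 0,"jaw": 5},{"slide": [19.3,11.9,10],"spin": 0,"jaw": 5},{"slide": [19.3,11.9,12],"spin": 0,"jaw": 5},{"slide": [19.3,11.9,12],"spin": 0,"jaw": 5},{"slide": [19.3,11.9,12],"spin": 0,"jaw": 5},{"slide": [19.3,11.9,12],"spin": 0,"jaw": 5},{"slide": [19.3,11.9,12],"spin": 0,"jaw": 5},{"slide": [19.3,11.9,12],"spin": 0,"jaw": 5},{"slide": [19.3,11.9,12],"spin": 0,"jaw": 5},{"slide": [19.3,11.9,12],"spin": 0,"jaw": 5}]}}

```text
t: 3.48
tcp_pos: [0.6253, 0.0133, 0.2183]
orientation: [[-0.095, 0.995, 0.001], [0.995, 0.095, -0.002], [-0.002, 0.001, -1.0]]
ft_force: [-0.6, -0.7, 0.5]
finger_gap: 0.0502
grasp_force: 0.0
```

Call:
{"op": "arm_command", "data": {"motion": [{"slide": [0,0,4],"spin": -0.008,"jaw": 5},{"slide": [0,0,7],"spin": -0.008,"jaw": 5},{"slide": [0,0,8],"spin": -0.008,"jaw": 5},{"slide": [0,0,8],"spin": -0.008,"jaw": 5},{"slide": [0,0,8],"spin": -0.008,"jaw": 1},{"slide": [0,0,8],"spin": -0.008,"jaw": 1},{"slide": [0,0,8],"spin": -0.008,"jaw": 1},{"slide": [0,0,8],"spin": -0.008,"jaw": 1},{"slide": [0,0,8],"spin": -0.008,"jaw": 1}]}}

```text
t: 4.23
tcp_pos: [0.6256, 0.0163, 0.1386]
orientation: [[-0.107, 0.994, 0.002], [0.994, 0.107, 0.0], [-0.0, 0.002, -1.0]]
ft_force: [-0.2, -0.5, 0.2]
finger_gap: 0.0211
grasp_force: 0.0
```

Call:
{"op": "arm_command", "data": {"motion": [{"slide": [0,0,0],"spin": 0,"jaw": 1},{"slide": [0,0,0],"spin": 0,"jaw": 1},{"slide": [0,0,0],"spin": 0,"jaw": 1},{"slide": [-1,0,0],"spin": 0,"jaw": 1},{"slide": [-2,0,0],"spin": 0,"jaw": 1},{"slide": [-3,0,0],"spin": 0,"jaw": 1}]}}

```text
t: 4.73
tcp_pos: [0.6285, -0.0081, 0.138]
orientation: [[-0.111, 0.994, 0.001], [0.994, 0.111, 0.009], [0.008, 0.002, -1.0]]
ft_force: [-0.7, 7.0, 1.6]
finger_gap: 0.0153
grasp_force: 30.0
```

Call:
{"op": "arm_command", "data": {"motion": [{"slide": [-1,0,0],"spin": 0,"jaw": 1},{"slide": [-2,0,0],"spin": 0,"jaw": 1},{"slide": [-3,0,0],"spin": 0,"jaw": 1},{"slide": [-4,0,0],"spin": 0,"jaw": 1},{"slide": [-4.5,0,0],"spin": 0,"jaw": 1},{"slide": [-4.5,0,0],"spin": 0,"jaw": 1},{"slide": [-4.5,0,0],"spin": 0,"jaw": 1}]}}

```text
t: 5.32
tcp_pos: [0.6331, -0.0571, 0.1372]
orientation: [[-0.108, 0.994, -0.0], [0.994, 0.108, 0.002], [0.002, 0.0, -1.0]]
ft_force: [-0.7, 3.1, 0.8]
finger_gap: 0.0151
grasp_force: 30.0
```

```bash
cat > tip.py <<'E'
from h import *
np.set_printoptions(precision=4,suppress=True)
M=np.array([.6242,.0373]); yd=np.array([-.104,.9946])
s=arm.observe(); print(s["tcp_pos"],"grasp stand xy",frame(np.array(s["tcp_pos"]),M,yd))
for c in("scene","side"):
    p=arm.camera(c)
    for n in ("bar_tip","bar_tail"):
        for d in arm.spot_point(p,n)[:2]: X=w(p,d["at"]); print(c,n,round(d["confidence"],2),X,np.round(frame(X,M,yd),4))
E
python3 tip.py
```

```text
[ 0.6331 -0.0571  0.1372] grasp stand xy (np.float64(-0.0009808673297223465), np.float64(-0.09478814337749669))
scene bar_tip 0.56 [ 0.6392 -0.1147  0.069 ] [-0.0009 -0.1527]
side bar_tip 0.43 [ 0.6417 -0.1151  0.0701] [ 0.0015 -0.1534]
side bar_tip 0.26 [ 0.4779 -0.146  -0.0029] [-0.1646 -0.1671]
side bar_tail 0.36 [ 0.4763 -0.1467 -0.0008] [-0.1662 -0.1676]
```

Call:
{"op": "arm_command", "data": {"motion": [{"slide": [0,0,0],"spin": 0,"jaw": 4.5},{"slide": [0,0,0],"spin": 0,"jaw": 4.5},{"slide": [0,0,0],"spin": 0,"jaw": 4.5},{"slide": [2,0,0],"spin": 0,"jaw": 4.5},{"slide": [4,0,0],"spin": 0,"jaw": 4.5},{"slide": [6,0,0],"spin": 0,"jaw": 4.5},{"slide": [7.4,0,0],"spin": 0,"jaw": 4.5},{"slide": [7.4,0,0],"spin": 0,"jaw": 1},{"slide": [7.4,0,0],"spin": 0,"jaw": 1},{"slide": [7.4,0,0],"spin": 0,"jaw": 1},{"slide": [7.4,0,0],"spin": 0,"jaw": 1},{"slide": [7.4,0,0],"spin": 0,"jaw": 1}]}}

```text
t: 6.62
tcp_pos: [0.6254, 0.0132, 0.1372]
orientation: [[-0.104, 0.995, 0.0], [0.995, 0.104, -0.001], [-0.001, -0.0, -1.0]]
ft_force: [0.7, -0.2, -0.5]
finger_gap: 0.0161
grasp_force: 2.0
```

Call:
{"op": "arm_command", "data": {"motion": [{"slide": [0,0,0],"spin": 0,"jaw": 1},{"slide": [0,0,0],"spin": 0,"jaw": 1},{"slide": [-1,0,0],"spin": 0,"jaw": 1},{"slide": [-2,0,0],"spin": 0,"jaw": 1},{"slide": [-3,0,0],"spin": 0,"jaw": 1},{"slide": [-4,0,0],"spin": 0,"jaw": 1},{"slide": [-5,0,0],"spin": 0,"jaw": 1},{"slide": [-6,0,0],"spin": 0,"jaw": 1},{"slide": [-7.2,0,0],"spin": 0,"jaw": 1},{"slide": [-7.2,0,0],"spin": 0,"jaw": 1},{"slide": [-7.2,0,0],"spin": 0,"jaw": 1}]}}

```text
t: 7.53
tcp_pos: [0.6327, -0.0605, 0.1369]
orientation: [[-0.104, 0.995, -0.001], [0.995, 0.104, -0.005], [-0.005, -0.001, -1.0]]
ft_force: [0.3, -2.5, -3.6]
finger_gap: 0.0149
grasp_force: 30.0
```

Call:
{"op": "arm_command", "data": {"motion": [{"slide": [0,0,0],"spin": 0,"jaw": 4.5},{"slide": [0,0,0],"spin": 0,"jaw": 4.5},{"slide": [0,0,0],"spin": 0,"jaw": 4.5},{"slide": [2,0,0],"spin": 0,"jaw": 4.5},{"slide": [4,0,0],"spin": 0,"jaw": 4.5},{"slide": [6,0,0],"spin": 0,"jaw": 4.5},{"slide": [7.4,0,0],"spin": 0,"jaw": 4.5},{"slide": [7.4,0,0],"spin": 0,"jaw": 1},{"slide": [7.4,0,0],"spin": 0,"jaw": 1},{"slide": [7.4,0,0],"spin": 0,"jaw": 1},{"slide": [7.4,0,0],"spin": 0,"jaw": 1},{"slide": [7.4,0,0],"spin": 0,"jaw": 1}]}}

```text
t: 8.53
tcp_pos: [0.6251, 0.0153, 0.1372]
orientation: [[-0.104, 0.995, -0.0], [0.995, 0.104, -0.001], [-0.001, -0.0, -1.0]]
ft_force: [-0.6, -0.2, 1.3]
finger_gap: 0.0166
grasp_force: 2.3
```

```bash
python3 tip.py
```

```text
[0.6251 0.0153 0.1372] grasp stand xy (np.float64(-0.0014027485734031113), np.float64(-0.02195821361538262))
scene bar_tip 0.95 [ 0.6478 -0.1885  0.068 ] [ 0.    -0.227]
side bar_tip 0.57 [ 0.6472 -0.2035  0.0681] [-0.0022 -0.2419]
side bar_tip 0.53 [ 0.6496 -0.1882  0.0667] [ 0.0018 -0.2269]
```

Call:
{"op": "arm_command", "data": {"motion": [{"slide": [0,0,0],"spin": 0,"jaw": 1},{"slide": [0,0,0],"spin": 0,"jaw": 1},{"slide": [0,0,-0.2],"spin": 0,"jaw": 1},{"slide": [0,0,-0.3],"spin": 0,"jaw": 1},{"slide": [-0.5,0,-0.3],"spin": 0,"jaw": 1}]}}

```text
t: 9.25
tcp_pos: [0.6241, 0.0158, 0.1389]
orientation: [[-0.11, 0.994, -0.003], [0.994, 0.11, 0.005], [0.005, -0.003, -1.0]]
ft_force: [-1.0, 3.7, -10.8]
finger_gap: 0.0154
grasp_force: 30.0
```

```bash
python3 tip.py; python3 -c "
from h import *
p=arm.camera('side'); save(p,'s2.png',(230,150,390,280),4)"
```

```text
[0.6241 0.0158 0.1389] grasp stand xy (np.float64(-0.0023447921167186318), np.float64(-0.0213935544829034))
scene bar_tip 0.96 [ 0.6445 -0.1857  0.0682] [-0.003  -0.2239]
scene bar_tip 0.25 [ 0.645  -0.2052  0.0747] [-0.0046 -0.2433]
side bar_tip 0.51 [ 0.6485 -0.1898  0.0698] [ 0.0005 -0.2284]
```

View pics/s2.png

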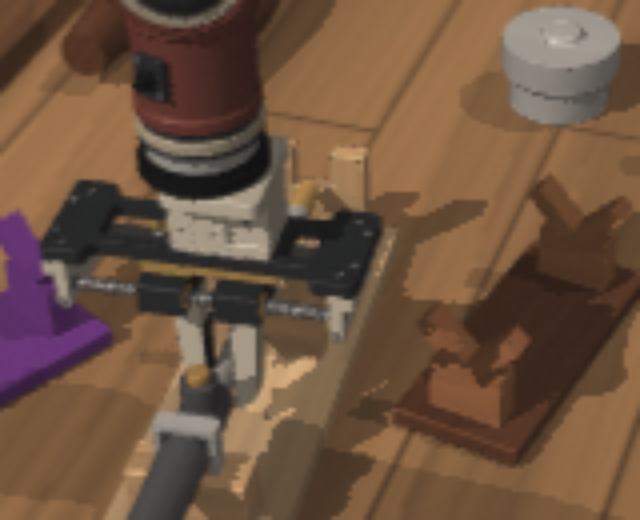

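The crop shows the fingers on the bar just ahead of the brake (200,378), with the tip at (305,195) before the far fork. I'll pull on gently.

Call:
{"op": "arm_command", "data": {"motion": [{"slide": [-0.6,0,0],"spin": 0,"jaw": 1},{"slide": [-1.2,0,0],"spin": 0,"jaw": 1},{"slide": [-1.8,0,0],"spin": 0,"jaw": 1},{"slide": [-1.8,0,0],"spin": 0,"jaw": 1}]}}

```text
t: 9.93
tcp_pos: [0.6279, -0.009, 0.1404]
orientation: [[-0.103, 0.995, 0.0], [0.995, 0.103, -0.003], [-0.003, 0.0, -1.0]]
ft_force: [-0.1, 0.0, -10.1]
finger_gap: 0.0148
grasp_force: 30.0
```

Call:
{"op": "arm_command", "data": {"motion": [{"slide": [-0.8,0,0],"spin": 0,"jaw": 1},{"slide": [-1.6,0,0],"spin": 0,"jaw": 1},{"slide": [-2.4,0,0],"spin": 0,"jaw": 1},{"slide": [-3.2,0,0],"spin": 0,"jaw": 1},{"slide": [-4,0,0],"spin": 0,"jaw": 1},{"slide": [-4.8,0,0.1],"spin": 0,"jaw": 1},{"slide": [-4.8,0,0.2],"spin": 0,"jaw": 1},{"slide": [-4.8,0,0.3],"spin": 0,"jaw": 1}]}}

```text
t: 10.6
tcp_pos: [0.6329, -0.0566, 0.1377]
orientation: [[-0.104, 0.995, 0.001], [0.995, 0.104, -0.004], [-0.004, 0.0, -1.0]]
ft_force: [-1.2, -4.7, -0.7]
finger_gap: 0.015
grasp_force: 30.0
```

```bash
python3 tip.py
```

```text
[ 0.6329 -0.0566  0.1377] grasp stand xy (np.float64(-0.0010815376480810632), np.float64(-0.09427744477452447))
scene bar_tip 0.91 [ 0.6541 -0.2589  0.069 ] [-0.001  -0.2977]
scene bar_tail 0.63 [0.6243 0.0607 0.0731] [0.0025 0.0233]
side bar_tip 0.44 [ 0.6572 -0.2604  0.0733] [ 0.0018 -0.2995]
side bar_tail 0.76 [0.6259 0.0619 0.0734] [0.0042 0.0243]
side bar_tail 0.5 [ 0.6339 -0.08    0.0691] [-0.0025 -0.1177]
```

Call:
{"op": "arm_command", "data": {"motion": [{"slide": [0,0,0],"spin": 0,"jaw": 4.5},{"slide": [0,0,0],"spin": 0,"jaw": 4.5},{"slide": [0,0,0],"spin": 0,"jaw": 4.5},{"slide": [0,0,-3],"spin": 0,"jaw": 4.5},{"slide": [0,0,-6],"spin": 0,"jaw": 4.5},{"slide": [0,0,-6.5],"spin": 0,"jaw": 4.5},{"slide": [-2.5,0,-6.5],"spin": 0,"jaw": 4.5},{"slide": [-5.6,0,-6.5],"spin": 0,"jaw": 4.5},{"slide": [-5.6,0,-6.5],"spin": 0,"jaw": 4.5},{"slide": [-5.6,0,-6.5],"spin": 0,"jaw": 4.5}]}}

```text
t: 11.73
tcp_pos: [0.6387, -0.1114, 0.2026]
orientation: [[-0.102, 0.995, 0.001], [0.995, 0.102, -0.001], [-0.001, 0.001, -1.0]]
ft_force: [0.0, 0.6, -0.6]
finger_gap: 0.0448
grasp_force: 0.0
```

```bash
python3 tip.py; python3 -c "
from h import *
p=arm.camera('scene'); save(p,'s3.png',(200,180,400,330),4)"
```

```text
[ 0.6387 -0.1114  0.2026] grasp stand xy (np.float64(-0.0010247851034265315), np.float64(-0.1494394218056678))
side bar_tip 0.52 [0.6222 0.0622 0.0702] [0.0007 0.025 ]
side bar_tail 0.64 [0.6272 0.0604 0.0714] [0.0054 0.0227]
```

View pics/s3.png

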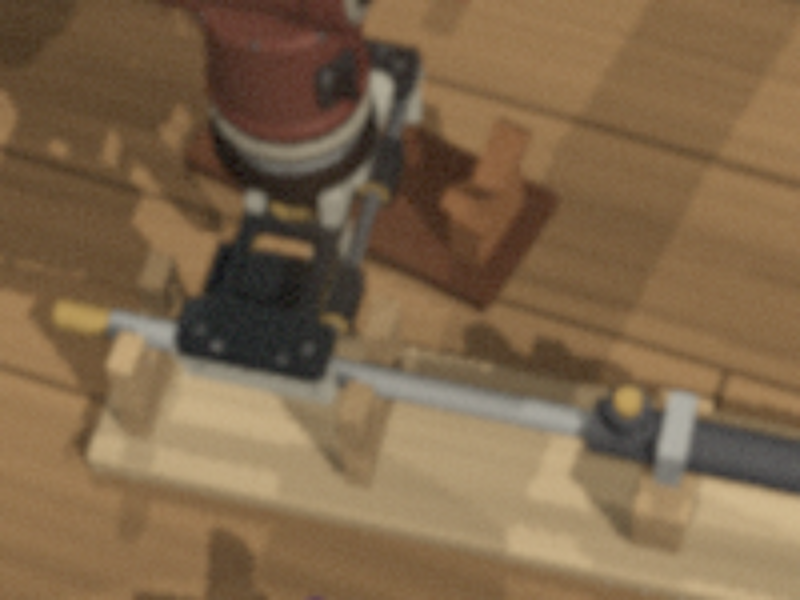

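The bar spans both forks: tip at (70,315), tail in the tube at (600,425), gripper between the forks. I'll descend and pull it out.

Call:
{"op": "arm_command", "data": {"motion": [{"slide": [0,0,3],"spin": 0,"jaw": 4.5},{"slide": [0,0,5.5],"spin": 0,"jaw": 4.5},{"slide": [0,0,6.5],"spin": 0,"jaw": 4.5},{"slide": [0,0,6.5],"spin": 0,"jaw": 1},{"slide": [0,0,6.5],"spin": 0,"jaw": 1},{"slide": [0,0,6.5],"spin": 0,"jaw": 1},{"slide": [0,0,6.5],"spin": 0,"jaw": 1},{"slide": [0,0,6.5],"spin": 0,"jaw": 1},{"slide": [0,0,6.5],"spin": 0,"jaw": 1},{"slide": [0,0,6.5],"spin": 0,"jaw": 1}]}}

```text
t: 12.92
tcp_pos: [0.639, -0.1091, 0.1388]
orientation: [[-0.107, 0.994, 0.002], [0.994, 0.107, -0.0], [-0.001, 0.002, -1.0]]
ft_force: [-0.8, -0.7, 5.3]
finger_gap: 0.0151
grasp_force: 30.0
```

Call:
{"op": "arm_command", "data": {"motion": [{"slide": [-0.8,0,0],"spin": 0,"jaw": 1},{"slide": [-1.6,0,0],"spin": 0,"jaw": 1},{"slide": [-2.4,0,0],"spin": 0,"jaw": 1},{"slide": [-3.2,0,0],"spin": 0,"jaw": 1},{"slide": [-4,0,0],"spin": 0,"jaw": 1},{"slide": [-4.6,0,0],"spin": 0,"jaw": 1},{"slide": [-4.6,0,0],"spin": 0,"jaw": 1},{"slide": [-4.6,0,0],"spin": 0,"jaw": 1}]}}

```text
t: 13.58
tcp_pos: [0.6443, -0.1554, 0.1382]
orientation: [[-0.106, 0.994, 0.003], [0.994, 0.106, -0.0], [-0.0, 0.003, -1.0]]
ft_force: [-0.2, 2.2, 5.6]
finger_gap: 0.0153
grasp_force: 30.0
```

```bash
python3 tip.py
```

```text
[ 0.6443 -0.1554  0.1382] grasp stand xy (np.float64(-2.1840903747974427e-05), np.float64(-0.19379447589294777))
scene bar_tip 0.81 [ 0.6614 -0.3044  0.0707] [ 0.0015 -0.3437]
scene bar_tail 0.9 [0.6281 0.0164 0.067 ] [ 0.0017 -0.0212]
side bar_tail 0.53 [0.6274 0.0145 0.0687] [ 0.0008 -0.0231]
```

Call:
{"op": "arm_command", "data": {"motion": [{"slide": [0,0,0],"spin": 0,"jaw": 4},{"slide": [0,0,0],"spin": 0,"jaw": 4},{"slide": [0,0,0],"spin": 0,"jaw": 4},{"slide": [1.1,0,0],"spin": 0,"jaw": 4},{"slide": [1.1,0,0],"spin": 0,"jaw": 4},{"slide": [1.1,0,0],"spin": 0,"jaw": 1},{"slide": [1.1,0,0],"spin": 0,"jaw": 1},{"slide": [1.1,0,0],"spin": 0,"jaw": 1},{"slide": [1.1,0,0],"spin": 0,"jaw": 1},{"slide": [1.1,0,0],"spin": 0,"jaw": 1},{"slide": [1.1,0,0],"spin": 0,"jaw": 1},{"slide": [1.1,0,0],"spin": 0,"jaw": 1}]}}

```text
t: 14.88
tcp_pos: [0.6427, -0.1441, 0.1375]
orientation: [[-0.107, 0.994, 0.001], [0.994, 0.107, -0.0], [-0.0, 0.001, -1.0]]
ft_force: [0.4, -0.3, -0.3]
finger_gap: 0.0151
grasp_force: 30.0
```

Call:
{"op": "arm_command", "data": {"motion": [{"slide": [0,0,-0.5],"spin": 0,"jaw": 1},{"slide": [0,0,-1.5],"spin": 0,"jaw": 1},{"slide": [0,0,-3],"spin": 0,"jaw": 1},{"slide": [0,0,-5],"spin": 0,"jaw": 1},{"slide": [0,0,-7],"spin": 0,"jaw": 1},{"slide": [0,0,-8],"spin": 0,"jaw": 1},{"slide": [0,0,-8],"spin": 0,"jaw": 1},{"slide": [0,0,-8],"spin": 0,"jaw": 1}]}}

```text
t: 15.55
tcp_pos: [0.6418, -0.1438, 0.2172]
orientation: [[-0.107, 0.994, -0.001], [0.994, 0.107, -0.0], [0.0, -0.001, -1.0]]
ft_force: [-0.3, -0.1, -5.7]
finger_gap: 0.0149
grasp_force: 30.0
```

```bash
python3 tip.py
```

```text
[ 0.6418 -0.1438  0.2172] grasp stand xy (np.float64(-0.001331079091985956), np.float64(-0.1819461470524835))
scene bar_tip 0.97 [ 0.6565 -0.3032  0.1522] [-0.0033 -0.342 ]
scene bar_tail 0.62 [0.6277 0.0162 0.1491] [ 0.0013 -0.0213]
scene bar_tail 0.22 [0.621  0.034  0.0764] [-0.0036 -0.003 ]
side bar_tail 0.66 [0.6272 0.0136 0.1494] [ 0.0005 -0.0239]
```

Call:
{"op": "arm_command", "data": {"motion": [{"slide": [0.3,-2,0],"spin": 0.03,"jaw": 1},{"slide": [0.6,-5,0],"spin": 0.09,"jaw": 1},{"slide": [0.9,-8,0],"spin": 0.15,"jaw": 1},{"slide": [1.2,-11,0],"spin": 0.21,"jaw": 1},{"slide": [1.5,-14,0],"spin": 0.26,"jaw": 1},{"slide": [1.6,-16,0],"spin": 0.29,"jaw": 1},{"slide": [1.6,-16.4,0],"spin": 0.29,"jaw": 1},{"slide": [1.6,-16.4,0],"spin": 0.29,"jaw": 1},{"slide": [1.6,-16.4,0],"spin": 0.29,"jaw": 1},{"slide": [1.6,-16.4,0],"spin": 0.29,"jaw": 1}]}}

```text
t: 16.68
tcp_pos: [0.4794, -0.1452, 0.2177]
orientation: [[0.181, 0.983, 0.003], [0.983, -0.181, 0.0], [0.001, 0.003, -1.0]]
ft_force: [0.0, 0.0, -6.9]
finger_gap: 0.0155
grasp_force: 30.0
```

```bash
sed -i 's/^M=.*/M=np.array([.4772,-.1455]); yd=np.array([.1813,.9834])/' tip.py; python3 tip.py; python3 -c "
from h import *
p=arm.camera('wrist'); save(p,'w2.png')"
```

```text
[ 0.4794 -0.1452  0.2177] grasp stand xy (np.float64(0.0021169064569187966), np.float64(0.0006773178906815364))
scene bar_tip 0.67 [ 0.6265  0.0345 -0.0002] [0.1142 0.2041]
scene bar_tip 0.58 [ 0.3708 -0.4141 -0.0007] [-0.0559 -0.2834]
scene bar_tail 0.77 [0.5106 0.0155 0.1488] [0.0037 0.1643]
side bar_tip 0.63 [ 0.4531 -0.3015  0.1507] [ 0.0046 -0.1577]
side bar_tip 0.3 [ 0.539  -0.46   -0.0019] [ 0.1178 -0.2981]
side bar_tail 0.74 [0.5117 0.0125 0.1498] [0.0052 0.1617]
```

View pics/w2.png

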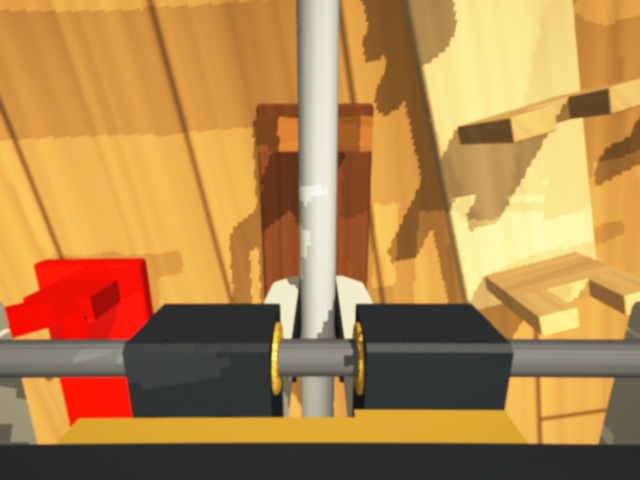

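The bar (column 318) lies centred over the brown cradle (262–373) and is parallel to it. I'll lower it.

Call:
{"op": "arm_command", "data": {"motion": [{"slide": [0,-0.2,2],"spin": 0,"jaw": 1},{"slide": [0,-0.2,4],"spin": 0,"jaw": 1},{"slide": [0,-0.2,6],"spin": 0,"jaw": 1},{"slide": [0,-0.2,7],"spin": 0,"jaw": 1},{"slide": [0,-0.2,7.5],"spin": 0,"jaw": 1},{"slide": [0,-0.2,7.9],"spin": 0,"jaw": 1},{"slide": [0,-0.2,8.1],"spin": 0,"jaw": 1},{"slide": [0,-0.2,8.1],"spin": 0,"jaw": 1},{"slide": [0,-0.2,8.1],"spin": 0,"jaw": 1}]}}

```text
t: 17.78
tcp_pos: [0.4761, -0.1452, 0.137]
orientation: [[0.182, 0.983, 0.002], [0.983, -0.182, -0.0], [-0.0, 0.002, -1.0]]
ft_force: [0.0, -0.4, -5.5]
finger_gap: 0.0152
grasp_force: 30.0
```

Call:
{"op": "arm_command", "data": {"motion": [{"slide": [0,0,0.15],"spin": 0,"jaw": 1},{"slide": [0,0,0.25],"spin": 0,"jaw": 1},{"slide": [0,0,0.3],"spin": 0,"jaw": 1},{"slide": [0,0,0.3],"spin": 0,"jaw": 1}]}}

```text
t: 18.12
tcp_pos: [0.4758, -0.1451, 0.1351]
orientation: [[0.182, 0.983, 0.001], [0.983, -0.182, -0.001], [-0.001, 0.001, -1.0]]
ft_force: [-2.7, 1.2, 7.6]
finger_gap: 0.0154
grasp_force: 30.0
```

```bash
python3 tip.py
```

```text
[ 0.4758 -0.1451  0.1351] grasp stand xy (np.float64(-0.0014564189852530975), np.float64(0.0001326056202363034))
scene bar_tip 0.71 [ 0.4445 -0.3022  0.0632] [-0.0037 -0.1601]
scene bar_tail 0.78 [0.5076 0.0158 0.0678] [0.0006 0.1641]
scene bar_tail 0.35 [ 0.446   0.3016 -0.0018] [-0.1117  0.4341]
side bar_tip 0.67 [ 0.449  -0.3032  0.0664] [ 0.0009 -0.1602]
side bar_tip 0.62 [ 0.3781 -0.4163 -0.0052] [-0.0484 -0.2843]
side bar_tail 0.83 [0.5071 0.0133 0.0679] [0.0006 0.1616]
```

Call:
{"op": "arm_command", "data": {"motion": [{"slide": [0,0,0],"spin": 0,"jaw": 4},{"slide": [0,0,0],"spin": 0,"jaw": 4},{"slide": [0,0,0],"spin": 0,"jaw": 4},{"slide": [0,0,0],"spin": 0,"jaw": 4},{"slide": [0,0,-2],"spin": 0,"jaw": 4},{"slide": [0,0,-5],"spin": 0,"jaw": 4},{"slide": [0,0,-9],"spin": 0,"jaw": 4},{"slide": [0,0,-12],"spin": 0,"jaw": 4},{"slide": [0,0,-14],"spin": 0,"jaw": 4},{"slide": [0,0,-14],"spin": 0,"jaw": 4},{"slide": [0,0,-14],"spin": 0,"jaw": 4},{"slide": [0,0,-14],"spin": 0,"jaw": 4}]}}

```text
t: 19.42
tcp_pos: [0.4749, -0.1451, 0.2725]
orientation: [[0.182, 0.983, -0.002], [0.983, -0.182, 0.0], [0.0, -0.002, -1.0]]
ft_force: [-1.0, 0.3, 0.4]
finger_gap: 0.0403
grasp_force: 0.0
```

```bash
python3 tip.py; python3 -c "
from h import *
s=arm.observe(); p=arm.camera('wrist'); save(p,'w3.png')
M=np.array([.4772,-.1455]); yd=[.1813,.9834]
V=cloud(p,s).reshape(-1,3); x,y=frame(V,M,yd)
for a,b in((0,.06),(.1,.15)):
    m=(abs(x)<.02)&(y>a)&(y<b)&(V[:,2]>.06); print(np.median(x[m]),np.percentile(V[m,2],97),m.sum())"
```

```text
[ 0.4749 -0.1451  0.2725] grasp stand xy (np.float64(-0.00229955748933198), np.float64(-7.2598638914216345e-06))
scene bar_tip 0.91 [ 0.4454 -0.3014  0.0676] [-0.003  -0.1591]
scene bar_tip 0.69 [ 0.4426  0.3024 -0.0032] [-0.1153  0.4342]
scene bar_tail 0.75 [0.5083 0.0135 0.0694] [0.0017 0.162 ]
side bar_tip 0.88 [ 0.4493 -0.3028  0.0677] [ 0.0011 -0.1598]
side bar_tail 0.65 [0.5049 0.0141 0.0684] [-0.0017  0.162 ]
0.0006661484755210193 0.3118229671688294 24484
0.00011492704972260073 0.07842392948870415 1654
```

View pics/w3.png

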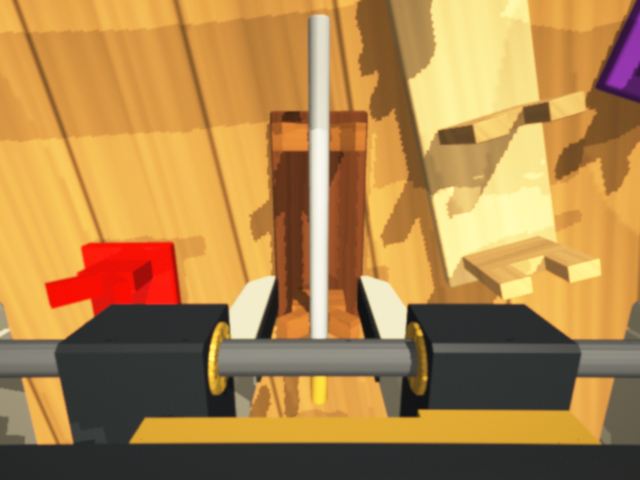

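The bar lies in both notches: column 319, tail at (319,15), brass tip at (319,390). Its top is at 0.078 m, so the axis is at 0.070 m, and the gripper is clear.

```bash
python3 -c "
from workcell import arm
print(arm.job_done())"
```

```text
the job is handed in; nothing more can be done
None
```

The bar is out of the tube and resting in both notches of the brown wooden cradle, centred to within about 2 mm. It was never dropped, and I handed the job in at about 19.5 s; the hand-in gave no verdict.

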